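# Walk the food warmer home and lock its lid

## Robot

A 6-joint arm with a two-finger parallel gripper is mounted at the origin on the work surface. World frame = base frame: x ahead of the robot, y to its left, z up, the work surface at z = 0. Lengths are in m, angles in rad, forces in N, time in s.
With the tool pointing down it reaches from about 0.4 to 0.825 m from the base axis. Payload 7 kg.
Tool frame: the origin (TCP) lies between the finger pads; the fingertips stand 14 mm ahead of it and the grasp point (between the pads) lies 5 mm behind it; z points along the fingers, y is the line along which they close (so a half turn about z gives the same grasp; the last joint's range is limited). The gripper opens to 88 mm and grips with 3 to 60 N. Pads are 19 mm wide; open, the fingers measure 130 mm over their backs; the gripper's body (78 mm by 193 mm) begins 47 mm behind the grasp point.
Start: joints at [-0.976, 0.359, 0.012, 0, -1.224, -0.288], TCP at [0.204, -0.643, 0.241] pointing down, gripper open.
Joint ranges: [-3.07, 3.07], [-1.43, 2.12], [-1.02, 1.25], [-3.03, 1.67], [-3.05, -0], [-3.03, 3.03]. Speed limits (rad/s): [2.39, 2.39, 3.01, 3.14, 3.14, 3.14].

## Interface

Orientations are given as a unit quaternion [x, y, z, w].
In Python, from bench import ctrl, eyes, nets gives the robot as it stands.
- The arm moves only by the tool servo_tool, never from a script. Its argument "series" is a list of rows, each a list of 6 numbers: the shift along the tool's x, y, z as a fraction of full scale, then the turn, a rotation vector about the tool's x, y, z as a fraction of full scale. A call has 1 to 20 rows; each row shifts and turns the commanded pose from where the row before left it, along the tool's axes as they then stand; what a row does not reach is not made up. Full scale, the value 1, is 40 mm for a shift and 0.12 rad for a turn. A row lasts 1/12 s, in which the tool goes at most 41.7 mm and 7.16 degrees, less where a joint would pass 70% of its speed; a pose out of reach is approached as far as the arm can. A call with a number of a shift or a turn outside -1 to 1 is refused whole. A call with a gripper value outside its range is refused whole. "claw" is the gripper's target within -1 to 1 (shut at 1, half-way at 0, fully open at -1), set as the call begins (left out, the last holds). The fingers move at their own pace and stop on an object; "newtons" is the grip in N (left out, the last holds). Time passes only in rows, so rows that do not move let the fingers close. It gives the time, the measured TCP pose, the force, the opening and the grip force at its end, in the units of the state.
- ctrl.sense(): the state, without advancing time (a new reading comes with each control period).
- eyes.capture(name): name is "scene" or "top"; returns a dict with "pixels" (420x560x3 uint8, red, green, blue), "z_map" (420x560 float32, m along the optical axis (not along the pixel's ray), 0 where there is no reading), "intrinsics" (3x3 intrinsics, pixels), "R" (3x3) and "t" (3): a world point X has camera coordinates R X + t. Camera axes: x right, y down, z forward; pixel columns grow to the right and rows downward; lengths in m; the calibration is good to about 2 mm. A picture is of the moment at which its call begins.
- ctrl.job_done(): hands the job in; it is judged then, once.
Trained networks look in a picture, given as the dict that the camera call returned (one of the last four; its "shot" number tells which), for a name from the list of things; names that differ only in an ending like _2 or _b are one class to them, and where a whole thing is asked for, a point or a joint stands for the part that bears it (a point fixed in the world has none). Each returns a list of dicts, best first, with "score" (0 to 1); they miss things now and then, are a little off and sometimes report something else, mostly with a low value. They report only what shows in the picture. A call takes as long as a camera call. They do not tell look-alikes from the thing itself.
- nets.outline_of(query, picture): "pixels" (420x560 bool, what is visible of it) and "centre" ([column, row] in pixels, amid what is visible of it).
- nets.mark_of(query, picture): "centre" ([column, row] in pixels: a listed point, or the origin of a listed thing).
The state is a dict: "time_s": time; "q": joint angles; "qd": joint speeds; "joint_torque": joint torques, N m; "eef_pos": TCP position; "ee_rot": TCP orientation; "wrist_force": force on the tool from outside, world axes, zero at the start; "moment": the same for the moment, N m; "gripper_width": opening from 0.0 (shut) to 1.0 (fully open); "gripper_force": force on a finger pad.
Only numpy, scipy, OpenCV 4.12 (cv2) and the standard library are available. Lean on these libraries where they do the work, as an engineer would, in place of code of your own. Each camera call takes 0.05 s, during which the arm holds its last target. There are 200 camera calls.

## Task

Walk the heavy food warmer forward into its rail bay by pushing the two front corners beside its console in turn, keeping it roughly square all the way, until it stands square with its back against the back rail; do not press on the console, touch the hot neck, lift the warmer or knock the other things about. Then lay the lid on the neck with its thumb tab towards the console and let go of it, so that it rests there. Take it again by the handle and turn it anticlockwise, seen from above, until you feel it drop fully in, and leave it there.

Things in the scene. Friction and masses are not known exactly. Their poses are not given: they have to be found in the camera images.
- bay: Low U-shaped steel rail fixed to the table, 260 mm long, 30 mm high, with a short cheek 25 mm high, flared at the mouth, at each end. Origin: on the table, where the warmer's origin lies when home; x points into the bay, to the back rail, its inner face at x = 80 mm. Cheeks 216 mm apart (13 mm play each side of the warmer), from x = 87 back to 10 mm.
- warmer: Heavy food warmer, 1.3 to 2.1 kg, slides stiffly (up to 20 N): flat steel housing 160 mm deep (x), 190 wide (y), 60 high, with a round neck on top, its rim 90 mm above the table. Origin: centre of the underside; x points into the bay, the front face to push is at x = -80 mm. Starts 35 to 55 mm short of home, up to 7 degrees askew and 7 mm aside.
- console: Fragile black control console on the middle of the warmer's front face: 96 mm wide (y = -48 to 48 mm of the warmer), standing out 34 mm (to x = -114 mm), 8 to 54 mm above the table. Do not press on it (3 N at most). Origin and axes: the warmer's.
- neck: Hot steel ring on the warmer's top, 140 mm across, bore 90 mm, 60 to 90 mm above the table: the robot must not touch it. Its rim has two cut-outs, 68 degrees long and 12 mm deep: in the outer half of its width on the warmer's +y side, in the inner half on the -y side. Origin and axes: the warmer's.
- left_corner (a point): Where the warmer's left (+y) front corner is pushed: on the front face, 75 mm from the middle, 30 mm above the table. The free strip of the face beside the console spans y = 48 to 95 mm.
- right_corner (a point): The same for the right (-y) front corner.
- mouth (a point): Centre of the neck's rim, on the warmer's axis, 90 mm above its underside. The lid laid here rests on its lugs, lid origin 78 mm above the table; when dropped in, 68 mm.
- lid: Round steel lid 144 mm across, 66 mm high over all, 0.35 kg, lying upright on the table, its x within 0.6 rad of the warmer's x. Origin: bottom centre of its plug (86 mm diameter, foot chamfered by 10 mm). Flange 22 to 30 mm above the origin. Two unseen lugs under the flange, undersides at 12 mm, fit the neck's cut-outs in one position only, with 5 to 9 degrees of play either way.
- lid_grip (a point): Middle of the lid's bar handle, on the lid's axis, 54 mm above the lid's origin. The bar runs along the lid's x, 90 mm long, 18 mm thick (y), 30 to 66 mm above the origin. Turning the lid on the neck takes under 0.5 N m; over 3 N m makes the lugs slip round beneath it.
- lid_tab (a point): Top of the lid's thumb tab, which sticks out 78 mm from its axis on its -x side. Where the lugs stand relative to the tab differs every time: from lying with the tab towards the console, the lid must be turned 100 to 130 degrees anticlockwise from above, by feel (its own weight or a light press takes it down), until it drops 10 mm.
- glass_a: Bystander: empty drinking glass, 68 mm across, 90 mm high. Origin: centre of its underside.
- glass_b: Bystander: empty drinking glass, 68 mm across, 90 mm high. Origin: centre of its underside.
- drink_bottle: Bystander: white drink bottle with a blue cap, 56 mm across, 130 mm high. Origin: centre of its underside.
- tin: Bystander: round tin, 100 mm across, 140 mm high. Origin: centre of its underside.
- bowl: Bystander: white bowl, 110 mm across, 45 mm high. Origin: centre of its underside.
- remote: Bystander: grey remote control lying flat, 130 x 45 x 18 mm. Origin: centre of its underside.
Not all that is in view belongs to the job. What is shaped like the lid but green is not meant.

How it is judged:
By the outcome, as a careful person would: the job done as asked, in the order asked, and still so for the second after the job is handed in, with the robot touching nothing.
It also fails if it takes over 72 s, if anything falls off the work surface, if the arm or the gripper's body presses on something with over 40 N, if the wrist force passes 120 N, or if a joint passes its speed limit or range.

## Working session

There is one attempt and no reset: what is moved stays moved. The work goes in short steps, Python scripts to look and compute and a tool call to move; the robot and the scene stay as the last step left them, time stands still between calls to the robot, and variables do not carry over. Pictures are saved under pics/ and viewed, at most 10 in all, crops included, and the job is handed in when it is done.

Besides the shell and the picture viewer there is one more tool, called after "Call:" as name(argument=value, ...), one argument or row to a line, values as JSON. servo_tool: Moves the arm, as the interface text tells. Shift numbers are shares of 40 mm and turn numbers shares of 0.12 rad, none past 1 either way. Its arguments: {"type":"object","properties":{"series":{"type":"array","items":{"type":"array","items":{"type":"number"}}},"claw":{"type":"number"},"newtons":{"type":"number"}},"required":["series"]}

```bash
mkdir -p pics; ls; cat > h.py <<'E'
import numpy as np, cv2
from bench import ctrl, eyes, nets
from scipy.spatial.transform import Rotation as Ro
def world(p,c,r,z=None):
    K,R,t=p["intrinsics"],p["R"],p["t"]
    d=np.linalg.inv(K)@np.array([c,r,1.0])
    if z is None: return R.T@(d*p["z_map"][int(round(r)),int(round(c))]-t)
    o=-R.T@t; v=R.T@d
    return o+v*(z-o[2])/v[2]
def cloud(p,m=None):
    K,R,t=p["intrinsics"],p["R"],p["t"]
    zz=p["z_map"]; ok=zz>0
    if m is not None: ok&=m
    r,c=np.nonzero(ok); z=zz[r,c]
    X=np.c_[(c-K[0,2])/K[0,0]*z,(r-K[1,2])/K[1,1]*z,z]
    return (X-t)@R, np.c_[c,r]
def st():
    s=ctrl.sense(); R=Ro.from_quat(s["ee_rot"]).as_matrix()
    print("t",round(s["time_s"],2),"pos",np.round(s["eef_pos"],4),"x",np.round(R[:,0],3),"y",np.round(R[:,1],3),"z",np.round(R[:,2],3),"F",np.round(s["wrist_force"],1),"M",np.round(s["moment"],2),"w",round(s["gripper_width"],3),s["gripper_force"],"q",np.round(s["q"],2))
E
python3 - <<'E'
from h import *
st()
a=eyes.capture("scene");b=eyes.capture("top")
for n,p in(("scene",a),("top",b)):
    cv2.imwrite(f"pics/{n}.png",p["pixels"][:,:,::-1])
    print(n,p["R"].round(3).tolist(),p["t"].round(3))
    for k in ("bay","warmer","console","mouth","left_corner","right_corner","lid","lid_grip","lid_tab","glass_a","drink_bottle","tin","bowl","remote"):
        print(k,[(np.round(d["centre"]).tolist(),round(float(d["score"]),2),world(p,*d["centre"]).round(3).tolist()) for d in nets.mark_of(k,p)[:3]])
E
```

```text
pics
t 0.0 pos [ 0.2037 -0.643   0.2396] x [-0.953 -0.302  0.   ] y [-0.302  0.953  0.002] z [-0.001  0.002 -1.   ] F [-0.6  0.4  0.1] M [-0.02  0.03 -0.  ] w 1.001 0.0 q [-0.98  0.36  0.01 -0.   -1.22 -0.29]
scene [[0.829, 0.56, -0.015], [0.324, -0.502, -0.802], [-0.456, 0.659, -0.597]] [-0.492 -0.083  1.871]
bay [([265.0, 254.0], 0.75, [0.591, -0.109, 0.057])]
warmer [([261.0, 254.0], 0.9, [0.588, -0.124, 0.068])]
console [([224.0, 252.0], 0.46, [0.482, -0.168, 0.058])]
mouth [([255.0, 232.0], 0.75, [0.503, -0.044, 0.059]), ([258.0, 257.0], 0.23, [0.581, -0.129, 0.057])]
left_corner [([226.0, 249.0], 0.96, [0.458, -0.132, 0.033]), ([307.0, 308.0], 0.63, [0.822, -0.246, 0.092])]
right_corner [([256.0, 270.0], 0.63, [0.592, -0.158, 0.032])]
lid [([302.0, 164.0], 0.74, [0.353, 0.463, -0.006])]
lid_grip [([324.0, 186.0], 0.87, [0.556, 0.283, 0.068]), ([304.0, 146.0], 0.75, [0.344, 0.486, 0.065])]
lid_tab [([299.0, 147.0], 0.97, [0.29, 0.534, 0.023]), ([310.0, 200.0], 0.84, [0.534, 0.232, 0.027]), ([355.0, 210.0], 0.38, [0.698, 0.247, 0.04])]
glass_a [([348.0, 247.0], 0.75, [0.762, 0.08
[... 883 characters left out ...]
 0.98, [0.333, 0.48, 0.065]), ([203.0, 221.0], 0.58, [0.533, 0.291, 0.033])]
lid_grip [([123.0, 291.0], 0.91, [0.336, 0.497, 0.068]), ([196.0, 214.0], 0.83, [0.549, 0.306, 0.067]), ([202.0, 222.0], 0.33, [0.53, 0.293, 0.033])]
lid_tab [([104.0, 303.0], 0.87, [0.296, 0.563, 0.03]), ([222.0, 215.0], 0.73, [0.552, 0.24, 0.029]), ([410.0, 289.0], 0.52, [0.352, -0.299, 0.02])]
glass_a [([211.0, 168.0], 0.92, [0.691, 0.279, 0.008]), ([267.0, 149.0], 0.72, [0.75, 0.116, 0.01])]
drink_bottle []
tin [([432.0, 165.0], 0.71, [0.687, -0.331, 0.124])]
bowl [([192.0, 294.0], 0.95, [0.324, 0.322, 0.007])]
remote [([416.0, 291.0], 0.57, [0.348, -0.314, 0.021]), ([267.0, 151.0], 0.46, [0.748, 0.115, 0.003])]
```

View pics/scene.png

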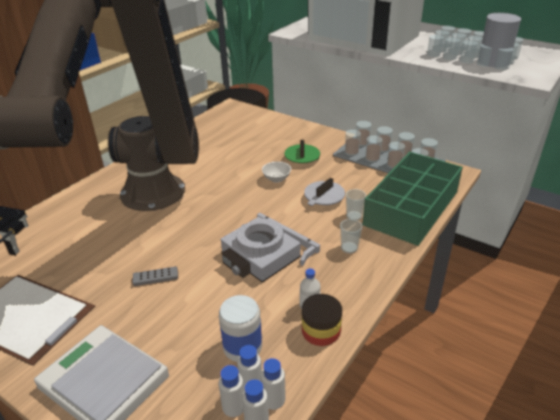

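View pics/top.png

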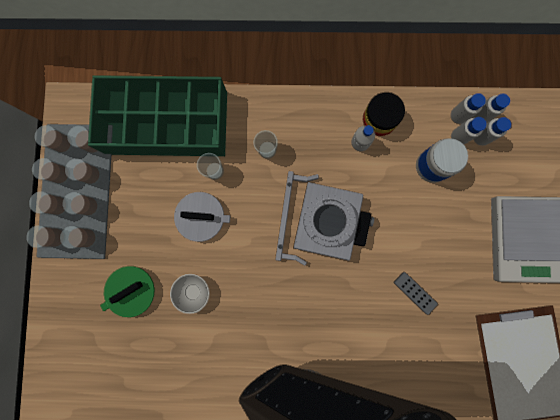

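The scene view shows the warmer at (262,247), with the console at its lower left (235,262) and the bay behind it. In the top view, the warmer is at (330,222), the console at (363,228), the bay's back rail at (285,217) and its cheeks at about (302,178) and (293,260).

Two things look like the lid in the top view: the grey one at (202,217) and the green one at (129,291). The grey one fits because it is steel. I'll confirm that with a crop and measure the poses.

```bash
cat >> h.py <<'E'
def warmer(p):
    X,uv=cloud(p); m=(X[:,2]>.0565)&(X[:,2]<.068)&(X[:,0]>.38)&(X[:,0]<.7)&(X[:,1]>-.24)&(X[:,1]<.15)
    mk=np.zeros(p["z_map"].shape,np.uint8); mk[uv[m,1],uv[m,0]]=1
    mk=cv2.morphologyEx(mk,cv2.MORPH_OPEN,np.ones((3,3)))
    n,l,s,_=cv2.connectedComponentsWithStats(mk); i=1+np.argmax(s[1:,4])
    k=l[uv[:,1],uv[:,0]]==i
    return X[k],uv[k],l==i
def rect(X):
    (cx,cy),(w,h),a=cv2.minAreaRect(X[:,:2].astype(np.float32)); return np.round([cx,cy,w,h,a],4)
E
python3 - <<'E'
from h import *
b=eyes.capture("top")
X,uv,mk=warmer(b); print("warmer",len(X),np.median(X[:,2]),rect(X))
A,uva=cloud(b)
m=(A[:,2]>.021)&(A[:,2]<.036)&(A[:,0]>.38)&(A[:,0]<.72)&(A[:,1]>-.1)&(A[:,1]<.12)
m&=~cv2.dilate(mk.astype(np.uint8),np.ones((9,9)))[uva[:,1],uva[:,0]].astype(bool)
B=A[m]; print("bay",len(B),np.median(B[:,2]),rect(B))
v=b["pixels"].copy(); v[uva[m,1],uva[m,0]]=[255,0,0]; v[uv[:,1],uv[:,0]]=[0,255,0]
m=(A[:,2]>.022)&(A[:,2]<.036)&(abs(A[:,0]-.53)<.12)&(abs(A[:,1]-.295)<.12)
L=A[m]; print("lid",len(L),cv2.minEnclosingCircle(L[:,:2].astype(np.float32)),rect(L))
m=(A[:,2]>.055)&(A[:,2]<.075)&(abs(A[:,0]-.53)<.12)&(abs(A[:,1]-.295)<.12)
H=A[m]; print("bar",len(H),np.median(H[:,2]),rect(H))
v[uva[m,1],uva[m,0]]=[0,0,255]
c=np.hstack([cv2.resize(b["pixels"][140:320,90:390],(790,474),interpolation=3)]);cv2.imwrite("pics/c1.png",c[:,:,::-1])
c=cv2.resize(v[140:280,160:390],(790,481),interpolation=0);cv2.imwrite("pics/c2.png",c[:,:,::-1])
E
```

```text
warmer 845 0.06042191354256463 [ 4.87100e-01 -5.24000e-02  1.60600e-01  8.40000e-02  7.71171e+01]
bay 727 0.029109154309512778 [5.508e-01 2.450e-02 8.940e-02 2.616e-01 8.285e+01]
lid 1746 ((0.5472643971443176, 0.2974638342857361), 0.08066082000732422) [ 0.5477  0.3067  0.1433  0.1418 39.1427]
bar 211 0.06578933534903092 [5.47500e-01 3.06900e-01 8.91000e-02 1.80000e-02 8.61708e+01]
```

View pics/c1.png

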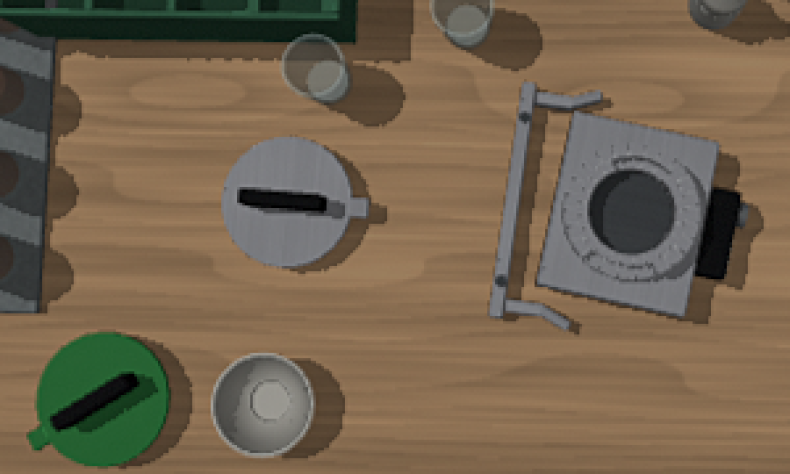

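View pics/c2.png

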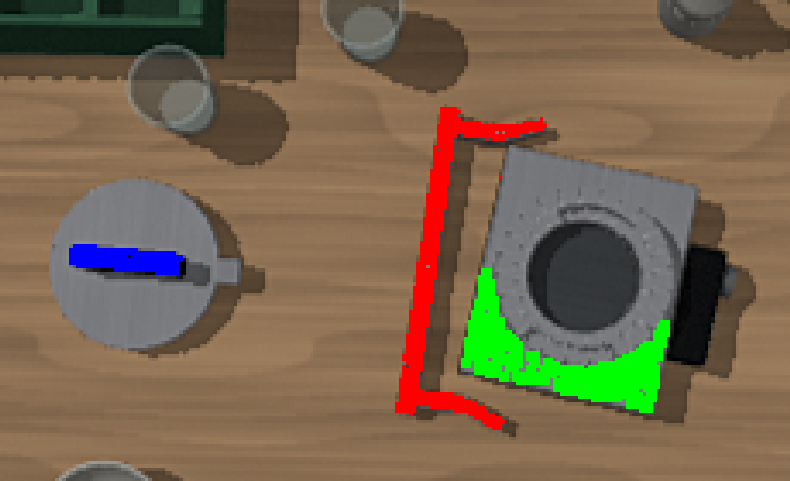

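The crops confirm that the lid meant is the grey one at (202,217), with its tab already towards the console. The warmer mask covers only part of the top, so I'll take the pose from all its pieces.

```bash
cat >> h.py <<'E'
def warmer2(p):
    X,uv=cloud(p); m=(X[:,2]>.0575)&(X[:,2]<.064)&(X[:,0]>.4)&(X[:,0]<.68)&(X[:,1]>-.22)&(X[:,1]<.12)
    mk=np.zeros(p["z_map"].shape,np.uint8); mk[uv[m,1],uv[m,0]]=1
    n,l,s,_=cv2.connectedComponentsWithStats(mk)
    ok=m&(s[l[uv[:,1],uv[:,0]],4]>40)
    return X[ok]
def frame(X,yaw,o=(0,0)):
    c,s=np.cos(yaw),np.sin(yaw); return (X[:,:2]-o)@np.array([[c,-s],[s,c]])
E
python3 - <<'E'
from h import *
b=eyes.capture("top")
X=warmer2(b); print("warmer",len(X),rect(X))
A,uva=cloud(b)
m=(A[:,2]>.024)&(A[:,2]<.036)&(A[:,0]>.38)&(A[:,0]<.72)&(A[:,1]>.0)&(A[:,1]<.12)
B=A[m]; B=B[B[:,2]>.027]
# rail only: ransac-ish line
vx=cv2.fitLine(B[:,:2].astype(np.float32),cv2.DIST_HUBER,0,.002,.002).ravel()
yaw=np.arctan2(vx[1],vx[0])
for _ in range(4):
    yaw=yaw%np.pi
    if yaw<0.3 or yaw>2.7: pass
    F=B[:,:2]-vx[2:]; d=F@np.array([-vx[1],vx[0]]); k=abs(d)<.01
    vx=cv2.fitLine(B[k,:2].astype(np.float32),cv2.DIST_HUBER,0,.002,.002).ravel()
r=vx[:2]*(1 if vx[0]<0 else -1) # bay y
yaw=np.arctan2(-r[0],r[1]); print("bay yaw",np.degrees(yaw))
G=frame(B[k],yaw); print("rail x",np.percentile(G[:,0],[1,5,50,95,99]),"y",G[:,1].min(),G[:,1].max())
m=(A[:,2]>.02)&(A[:,2]<.033)&(A[:,0]>.38)&(A[:,0]<.72)&(A[:,1]>-.1)&(A[:,1]<.12)
C=frame(A[m],yaw); x0=np.median(G[:,0])-.086
for lo,hi in((40,50),(50,60),(60,75)):
    q=C[(C[:,0]-x0>lo/1e3)&(C[:,0]-x0<hi/1e3)]
    print(lo,np.histogram(q[:,1],bins=np.arange(-.70,-.38,.005))[0].nonzero()[0]*.005-.70)
E
```

```text
warmer 2210 [ 5.39500e-01 -6.52000e-02  1.64200e-01  1.89200e-01  7.84315e+01]
bay yaw 82.89151
rail x [0.12119297 0.12216137 0.12886114 0.13575241 0.13657612] y -0.6722990419303339 -0.4141198013431775
40 [-0.665 -0.66  -0.655 -0.53  -0.435 -0.43  -0.425]
50 [-0.67  -0.665 -0.66  -0.655 -0.44  -0.435 -0.43  -0.425]
60 [-0.665 -0.66  -0.655 -0.44  -0.435 -0.43  -0.425]
```

Call:
servo_tool(
  series=[
    [0, 0, 0, 0, 0, -0.95],
    [0, 0, 0, 0, 0, -0.95],
    [0, 0, 0, 0, 0, -0.95],
    [0, 0, 0, 0, 0, -0.95],
    [0, 0, 0, 0, 0, -0.95],
    [0, 0, 0, 0, 0, -0.95],
    [0, 0, 0, 0, 0, -0.95],
    [0, 0, 0, 0, 0, -0.95],
    [0, 0, 0, 0, 0, -0.95],
    [0, 0, 0, 0, 0, -0.95],
  ],
  claw=1,
  newtons=30,
)

```text
time_s: 2.43
eef_pos: [0.2038, -0.6435, 0.2405]
ee_rot: [-0.664, 0.748, 0.0, 0.0]
wrist_force: [0.5, -0.1, 0.5]
gripper_width: 0.306
gripper_force: 0.0
```

Call:
servo_tool(
  series=[
    [-0.775, -0.56, 0, 0, 0, 0],
    [-0.775, -0.56, 0, 0, 0, 0],
    [-0.775, -0.56, 0, 0, 0, 0],
    [-0.775, -0.56, 0, 0, 0, 0],
    [-0.775, -0.56, 0, 0, 0, 0],
    [-0.775, -0.56, 0, 0, 0, 0],
    [-0.775, -0.56, 0, 0, 0, 0],
    [-0.775, -0.56, 0, 0, 0, 0],
    [-0.775, -0.56, 0, 0, 0, 0],
    [-0.775, -0.56, 0, 0, 0, 0],
    [-0.775, -0.56, 0, 0, 0, 0],
    [-0.775, -0.56, 0, 0, 0, 0],
    [-0.775, -0.56, 0, 0, 0, 0],
    [-0.775, -0.56, 0, 0, 0, 0],
    [-0.775, -0.56, 0, 0, 0, 0],
    [0, 0, 0, 0, 0, 0],
  ],
)

```text
time_s: 3.77
eef_pos: [0.5987, -0.2193, 0.2401]
ee_rot: [-0.663, 0.748, -0.0, 0.0]
wrist_force: [-0.1, -0.6, -0.2]
gripper_width: 0.001
gripper_force: 0.0
```

```bash
cat >> h.py <<'E'
BO=np.array([.5441,-.0266]); BY=np.radians(82.9)
def tb():
    s=ctrl.sense(); R=Ro.from_quat(s["ee_rot"]).as_matrix()
    p=frame(np.array([s["eef_pos"]]),BY,BO)[0]
    f=frame(np.array([s["wrist_force"]]),BY)[0]
    print("t",round(s["time_s"],2),"bay xy mm",np.round(p*1e3,1),"z",round(s["eef_pos"][2]*1e3,1),"yawx",round(np.degrees(np.arctan2(R[1,0],R[0,0])),2),"tilt",np.round(R[:2,2],3),"F",f.round(1),np.round(s["wrist_force"][2],1),"M",np.round(s["moment"],2),"w",round(s["gripper_width"],3),"q",np.round(s["q"],2))
def wp(p):
    X=warmer2(p); cx,cy,w,h,a=rect(X); o=frame(np.array([[cx,cy]]),BY,BO)[0]
    print("warmer bay mm",(o*1e3).round(1),"skew deg",round(a-82.9,2),"dims",w,h,"n",len(X))
E
python3 -c "
from h import *
tb()"
```

```text
t 3.77 bay xy mm [-184.5  -78. ] z 240.1 yawx -96.87 tilt [0.001 0.   ] F [-0.6  0.1] -0.2 M [-0.13  0.07 -0.  ] w 0.001 q [-0.05  0.3  -0.08 -0.   -1.19 -0.07]
```

Call:
servo_tool(
  series=[
    [0.2, 0, 0.97, 0, 0, 0],
    [0, 0, 0.97, 0, 0, 0],
    [0, 0, 0.97, 0, 0, 0],
    [0, 0, 0.97, 0, 0, 0],
    [0, 0, 0.97, 0, 0, 0],
    [0, 0, 0, 0, 0, 0],
    [-0.5, 0.08, 0, 0, 0, 0],
    [-0.5, 0, 0, 0, 0, 0],
    [-0.2, 0, 0, 0, 0, 0],
    [-0.1, 0, 0, 0, 0, 0],
    [-0.1, 0, 0, 0, 0, 0],
    [-0.1, 0, 0, 0, 0, 0],
    [-0.1, 0, 0, 0, 0, 0],
    [-0.1, 0, 0, 0, 0, 0],
    [0, 0, 0, 0, 0, 0],
  ],
)

```text
time_s: 5.02
eef_pos: [0.5999, -0.1641, 0.0474]
ee_rot: [-0.662, 0.75, -0.001, 0.0]
wrist_force: [0.1, -0.7, 0.4]
gripper_width: 0.005
gripper_force: 0.6
```

```bash
python3 -c "
from h import *
tb();b=eyes.capture('top');wp(b)
cv2.imwrite('pics/p1.png',cv2.resize(b['pixels'][140:280,230:430],(790,553))[:,:,::-1])"
```

```text
t 5.02 bay xy mm [-129.5  -72.4] z 47.4 yawx -97.11 tilt [ 0.002 -0.001] F [-0.6 -0.2] 0.4 M [-0.46 -0.11  0.  ] w 0.005 q [ 0.05  0.45 -0.33  0.   -0.78 -0.17]
warmer bay mm [-75.8  23.6] skew deg -60.15 dims 0.1603 0.0605 n 464
```

View pics/p1.png

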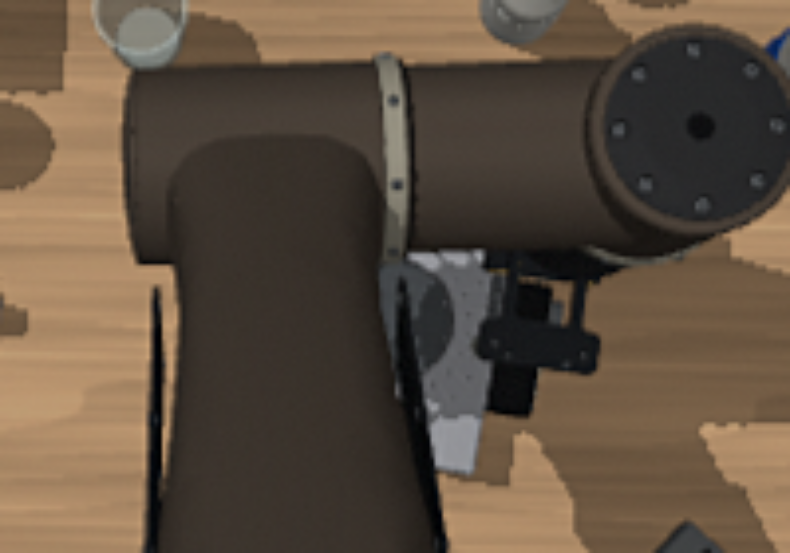

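The picture shows the arm covering most of the warmer from above. The fingers stand behind the right corner at about (540,300), beside the console, and haven't touched yet. I'll go on by feel.

Call:
servo_tool(
  series=[
    [-0.1, 0, 0, 0, 0, 0],
    [-0.05, 0, 0, 0, 0, 0],
    [-0.05, 0, 0, 0, 0, 0],
  ],
)

```text
time_s: 5.32
eef_pos: [0.6007, -0.1567, 0.047]
ee_rot: [-0.662, 0.75, -0.001, 0.0]
wrist_force: [1.6, -5.2, -0.1]
gripper_width: 0.007
gripper_force: 2.9
```

```bash
python3 -c "
from h import *
tb();b=eyes.capture('scene');wp(b)
cv2.imwrite('pics/p2.png',cv2.resize(b['pixels'][200:320,180:340],(790,592))[:,:,::-1])"
```

```text
t 5.32 bay xy mm [-122.1  -72.3] z 47.0 yawx -97.12 tilt [ 0.001 -0.001] F [-4.9 -2.2] -0.1 M [-2.16 -0.84 -0.15] w 0.007 q [ 0.06  0.45 -0.34  0.   -0.78 -0.18]
warmer bay mm [  7.8 -63.7] skew deg 1.5 dims 0.075 0.0622 n 149
```

View pics/p2.png

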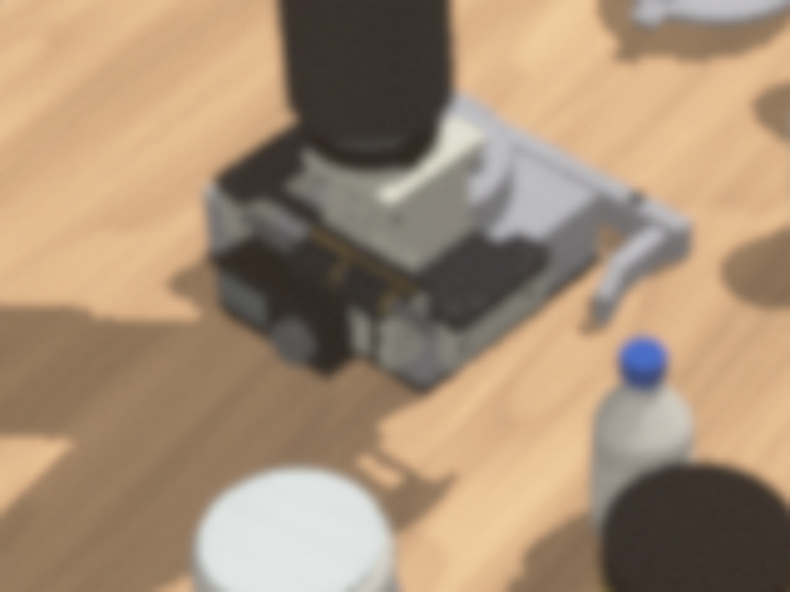

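The enlarged picture shows the fingers against the right front corner at about (400,350), clear of the console at (285,300). The gripper body is above the neck's height. I'll push.

Call:
servo_tool(
  series=[
    [-0.05, 0, 0, 0, 0, 0],
    [-0.05, 0, 0, 0, 0, 0],
    [-0.05, 0, 0, 0, 0, 0],
    [-0.05, 0, 0, 0, 0, 0],
  ],
)

```text
time_s: 5.7
eef_pos: [0.6015, -0.149, 0.047]
ee_rot: [-0.662, 0.75, -0.001, -0.0]
wrist_force: [2.4, -7.4, 2.3]
gripper_width: 0.009
gripper_force: 3.4
```

```bash
python3 -c "
from h import *
tb()"
```

```text
t 5.7 bay xy mm [-114.3  -72.1] z 47.0 yawx -97.11 tilt [ 0.001 -0.001] F [-7.1 -3.3] 2.3 M [-2.48 -0.62  0.03] w 0.009 q [ 0.07  0.45 -0.34  0.   -0.78 -0.2 ]
```

Call:
servo_tool(
  series=[
    [-0.05, 0, 0, 0, 0, 0],
    [-0.05, 0, 0, 0, 0, 0],
    [0, 0, 0, 0, 0, 0],
    [0.8, 0, 0, 0, 0, 0],
    [0.9, 0, 0, 0, 0, 0],
    [0, 0.93, 0, 0, 0, 0],
    [0, 0.93, 0, 0, 0, 0],
    [0, 0.93, 0, 0, 0, 0],
    [0, 0.93, 0, 0, 0, 0],
    [0, 0, 0, 0, 0, 0],
    [-0.6, 0, 0, 0, 0, 0],
    [-0.4, 0, 0, 0, 0, 0],
    [-0.1, 0, 0, 0, 0, 0],
    [-0.05, 0, 0, 0, 0, 0],
    [-0.05, 0, 0, 0, 0, 0],
  ],
)

```text
time_s: 6.95
eef_pos: [0.4514, -0.1452, 0.0465]
ee_rot: [-0.662, 0.749, 0.0, -0.0]
wrist_force: [0.6, 0.2, -0.3]
gripper_width: 0.007
gripper_force: 0.0
```

```bash
python3 -c "
from h import *
tb()"
```

```text
t 6.95 bay xy mm [-129.1   77.4] z 46.5 yawx -97.08 tilt [-0.  0.] F [ 0.3 -0.6] -0.3 M [ 0.04  0.05 -0.  ] w 0.007 q [ 0.11  0.26 -0.66 -0.   -0.65 -0.23]
```

Call:
servo_tool(
  series=[
    [-0.1, 0, 0, 0, 0, 0],
    [-0.1, 0, 0, 0, 0, 0],
    [0, 0, 0, 0, 0, 0],
  ],
)

```text
time_s: 7.2
eef_pos: [0.4524, -0.1372, 0.0465]
ee_rot: [-0.662, 0.75, 0.0, -0.0]
wrist_force: [-0.7, -0.5, -0.4]
gripper_width: 0.008
gripper_force: 0.0
```

Call:
servo_tool(
  series=[
    [-0.1, 0, 0, 0, 0, 0],
    [0, 0, 0, 0, 0, 0],
  ],
)

```text
time_s: 7.37
eef_pos: [0.4529, -0.1331, 0.0465]
ee_rot: [-0.662, 0.75, 0.0, -0.0]
wrist_force: [-0.2, -0.3, -1.3]
gripper_width: 0.004
gripper_force: 0.0
```

Call:
servo_tool(
  series=[
    [-0.1, 0, 0, 0, 0, 0],
    [0, 0, 0, 0, 0, 0],
  ],
)

```text
time_s: 7.53
eef_pos: [0.4525, -0.1294, 0.0464]
ee_rot: [-0.662, 0.75, 0.0, -0.001]
wrist_force: [-1.5, -2.2, 0.9]
gripper_width: 0.007
gripper_force: 1.1
```

Call:
servo_tool(
  series=[
    [-0.1, 0, 0, 0, 0, 0],
    [0, 0, 0, 0, 0, 0],
  ],
)

```text
time_s: 7.7
eef_pos: [0.4526, -0.1257, 0.0464]
ee_rot: [-0.662, 0.75, 0.001, -0.001]
wrist_force: [-4.0, -3.7, 1.3]
gripper_width: 0.006
gripper_force: 1.9
```

```bash
python3 -c "
from h import *
tb()"
```

```text
t 7.7 bay xy mm [-109.6   78.6] z 46.4 yawx -97.11 tilt [-0.002 -0.001] F [-4.1  3.6] 1.3 M [-1.26  1.21  0.12] w 0.006 q [ 0.15  0.25 -0.67  0.   -0.65 -0.27]
```

Call:
servo_tool(
  series=[
    [-0.08, 0, 0, 0, 0, 0],
    [-0.08, 0, 0, 0, 0, 0],
    [0, 0, 0, 0, 0, 0],
    [0.9, 0, 0, 0, 0, 0],
    [0.9, 0, 0, 0, 0, 0],
    [0, -0.95, 0, 0, 0, 0],
    [0, -0.95, 0, 0, 0, 0],
    [0, -0.95, 0, 0, 0, 0],
    [0, -0.95, 0, 0, 0, 0],
    [0, 0, 0, 0, 0, 0],
    [-0.8, 0, 0, 0, 0, 0],
    [-0.5, 0, 0, 0, 0, 0],
    [-0.2, 0, 0, 0, 0, 0],
    [-0.1, 0, 0, 0, 0, 0],
    [0, 0, 0, 0, 0, 0],
  ],
)

```text
time_s: 8.95
eef_pos: [0.6048, -0.1451, 0.0466]
ee_rot: [-0.662, 0.749, -0.0, 0.0]
wrist_force: [0.1, -0.5, 0.6]
gripper_width: 0.006
gripper_force: 0.0
```

```bash
python3 -c "
from h import *
tb()"
```

```text
t 8.95 bay xy mm [-110.1  -74.8] z 46.6 yawx -97.03 tilt [0. 0.] F [-0.5 -0.2] 0.6 M [-0.01  0.09 -0.05] w 0.006 q [ 0.08  0.45 -0.33 -0.   -0.78 -0.2 ]
```

Now the right corner: push 12 mm, then back to the left.

Call:
servo_tool(
  series=[
    [-0.08, 0, 0, 0, 0, 0],
    [-0.08, 0, 0, 0, 0, 0],
    [-0.08, 0, 0, 0, 0, 0],
    [0, 0, 0, 0, 0, 0],
  ],
)

```text
time_s: 9.28
eef_pos: [0.606, -0.1367, 0.0467]
ee_rot: [-0.662, 0.75, -0.0, 0.0]
wrist_force: [1.3, -2.3, -0.2]
gripper_width: 0.005
gripper_force: 1.0
```

Call:
servo_tool(
  series=[
    [-0.03, 0, 0, 0, 0, 0],
    [0, 0, 0, 0, 0, 0],
    [0.9, 0, 0, 0, 0, 0],
    [0.9, 0, 0, 0, 0, 0],
    [0, 0.94, 0, 0, 0, 0],
    [0, 0.94, 0, 0, 0, 0],
    [0, 0.94, 0, 0, 0, 0],
    [0, 0.94, 0, 0, 0, 0],
    [0, 0, 0, 0, 0, 0],
    [-0.8, 0, 0, 0, 0, 0],
    [-0.5, 0, 0, 0, 0, 0],
    [-0.2, 0, 0, 0, 0, 0],
    [0, 0, 0, 0, 0, 0],
  ],
)

```text
time_s: 10.37
eef_pos: [0.4555, -0.127, 0.0469]
ee_rot: [-0.663, 0.749, -0.0, 0.0]
wrist_force: [0.0, -0.1, 0.9]
gripper_width: 0.003
gripper_force: 0.0
```

```bash
python3 -c "
from h import *
tb()"
```

```text
t 10.37 bay xy mm [-110.6   75.5] z 46.9 yawx -96.99 tilt [0.001 0.   ] F [-0.  -0.1] 0.9 M [0.   0.1  0.01] w 0.003 q [ 0.15  0.26 -0.67 -0.   -0.65 -0.27]
```

Call:
servo_tool(
  series=[
    [-0.1, 0, 0, 0, 0, 0],
    [-0.1, 0, 0, 0, 0, 0],
    [-0.1, 0, 0, 0, 0, 0],
    [-0.08, 0, 0, 0, 0, 0],
    [0, 0, 0, 0, 0, 0],
  ],
)

```text
time_s: 10.78
eef_pos: [0.4558, -0.1139, 0.0464]
ee_rot: [-0.662, 0.75, 0.0, -0.001]
wrist_force: [-1.3, -3.5, 2.4]
gripper_width: 0.004
gripper_force: 1.8
```

Call:
servo_tool(
  series=[
    [0.9, 0, 0, 0, 0, 0],
    [0.9, 0, 0, 0, 0, 0],
    [0, -0.94, 0, 0, 0, 0],
    [0, -0.94, 0, 0, 0, 0],
    [0, -0.94, 0, 0, 0, 0],
    [0, -0.94, 0, 0, 0, 0],
    [0, 0, 0, 0, 0, 0],
    [-0.9, 0, 0, 0, 0, 0],
    [-0.6, 0, 0, 0, 0, 0],
    [-0.12, 0, 0, 0, 0, 0],
    [-0.1, 0, 0, 0, 0, 0],
    [0, 0, 0, 0, 0, 0],
  ],
)

```text
time_s: 11.78
eef_pos: [0.6058, -0.1348, 0.0464]
ee_rot: [-0.662, 0.749, 0.0, -0.0]
wrist_force: [0.4, 0.4, -0.7]
gripper_width: 0.006
gripper_force: 0.0
```

```bash
python3 -c "
from h import *
tb()"
```

```text
t 11.78 bay xy mm [-99.7 -74.6] z 46.4 yawx -97.07 tilt [-0. -0.] F [ 0.5 -0.3] -0.7 M [ 0.06  0.15 -0.01] w 0.006 q [ 0.1   0.45 -0.34  0.   -0.78 -0.22]
```

Call:
servo_tool(
  series=[
    [-0.08, 0, 0, 0, 0, 0],
    [-0.08, 0, 0, 0, 0, 0],
    [-0.08, 0, 0, 0, 0, 0],
    [0, 0, 0, 0, 0, 0],
  ],
)

```text
time_s: 12.12
eef_pos: [0.606, -0.1281, 0.0465]
ee_rot: [-0.662, 0.75, -0.0, -0.002]
wrist_force: [-0.8, -13.1, 0.3]
gripper_width: 0.007
gripper_force: 6.1
```

Call:
servo_tool(
  series=[
    [0.9, 0, 0, 0, 0, 0],
    [0.9, 0, 0, 0, 0, 0],
    [0, 0.94, 0, 0, 0, 0],
    [0, 0.94, 0, 0, 0, 0],
    [0, 0.94, 0, 0, 0, 0],
    [0, 0.94, 0, 0, 0, 0],
    [0, 0, 0, 0, 0, 0],
    [-0.9, 0, 0, 0, 0, 0],
    [-0.6, 0, 0, 0, 0, 0],
    [-0.15, 0, 0, 0, 0, 0],
    [-0.1, 0, 0, 0, 0, 0],
    [-0.1, 0, 0, 0, 0, 0],
    [-0.05, 0, 0, 0, 0, 0],
    [0, 0, 0, 0, 0, 0],
  ],
)

```text
time_s: 13.28
eef_pos: [0.4568, -0.1086, 0.0472]
ee_rot: [-0.662, 0.749, -0.001, -0.004]
wrist_force: [2.5, -46.7, 3.0]
gripper_width: 0.005
gripper_force: 22.6
```

```bash
python3 -c "
from h import *
tb()"
```

```text
t 13.28 bay xy mm [-92.1  76.5] z 47.2 yawx -97.06 tilt [-0.004 -0.007] F [-46.   -8.3] 3.0 M [-16.49  -1.16  -0.19] w 0.005 q [ 0.19  0.25 -0.68  0.01 -0.65 -0.32]
```

The left corner is firm against the back rail. Now a last gentle press on the right.

Call:
servo_tool(
  series=[
    [0.9, 0, 0, 0, 0, 0],
    [0.9, 0, 0, 0, 0, 0],
    [0, -0.94, 0, 0, 0, 0],
    [0, -0.94, 0, 0, 0, 0],
    [0, -0.94, 0, 0, 0, 0],
    [0, -0.94, 0, 0, 0, 0],
    [0, 0, 0, 0, 0, 0],
    [-0.9, 0, 0, 0, 0, 0],
    [-0.6, 0, 0, 0, 0, 0],
    [-0.15, 0, 0, 0, 0, 0],
    [0, 0, 0, 0, 0, 0],
  ],
)

```text
time_s: 14.2
eef_pos: [0.6067, -0.1282, 0.0464]
ee_rot: [-0.662, 0.749, -0.0, -0.001]
wrist_force: [0.4, -1.6, -0.0]
gripper_width: 0.009
gripper_force: 1.0
```

Call:
servo_tool(
  series=[
    [-0.08, 0, 0, 0, 0, 0],
    [0, 0, 0, 0, 0, 0],
  ],
)

```text
time_s: 14.37
eef_pos: [0.6067, -0.1279, 0.0465]
ee_rot: [-0.662, 0.75, -0.001, -0.002]
wrist_force: [2.2, -17.9, -3.9]
gripper_width: 0.007
gripper_force: 8.5
```

```bash
python3 -c "
from h import *
tb()"
```

```text
t 14.37 bay xy mm [-92.8 -74.7] z 46.5 yawx -97.1 tilt [-0.001 -0.003] F [-17.5  -4.4] -3.9 M [-6.17 -0.7  -0.07] w 0.007 q [ 0.11  0.45 -0.34  0.   -0.78 -0.24]
```

Call:
servo_tool(
  series=[
    [0.9, 0, 0, 0, 0, 0],
    [0.9, 0, 0, 0, 0, 0],
    [0, 0, -0.9, 0, 0, 0],
    [0, 0, -0.9, 0, 0, 0],
    [0, 0, -0.9, 0, 0, 0],
    [-0.95, 0.216, 0, 0, 0, 0],
    [-0.95, 0.216, 0, 0, 0, 0],
    [-0.95, 0.216, 0, 0, 0, 0],
    [-0.95, 0.216, 0, 0, 0, 0],
    [-0.95, 0.216, 0, 0, 0, 0],
    [-0.95, 0.216, 0, 0, 0, 0],
    [-0.95, 0.216, 0, 0, 0, 0],
    [-0.95, 0.216, 0, 0, 0, 0],
    [-0.95, 0.216, 0, 0, 0, 0],
    [-0.95, 0.216, 0, 0, 0, 0],
    [-0.95, 0.216, 0, 0, 0, 0],
    [-0.95, 0.216, 0, 0, 0, 0],
    [-0.95, 0.216, 0, 0, 0, -0.48],
    [0, 0, 0, 0, 0, 0],
  ],
  claw=-1,
)

```text
time_s: 15.95
eef_pos: [0.548, 0.3136, 0.1543]
ee_rot: [-0.686, 0.728, 0.0, 0.001]
wrist_force: [0.8, -0.7, 1.1]
gripper_width: 1.0
gripper_force: 0.0
```

```bash
cat >> h.py <<'E'
def togo(x,y,z,yaw):
    s=ctrl.sense(); R=Ro.from_quat(s["ee_rot"]).as_matrix(); d=R.T@(np.array([x,y,z])-s["eef_pos"])
    cy=np.degrees(np.arctan2(R[1,0],R[0,0])); dy=(yaw-cy+90)%180-90
    print("units xyz",(d/.04).round(3),"turn z units",round(-np.radians(dy)/.12,3))
E
python3 -c "
from h import *
tb(); togo(.5475,.3069,.050,86.2)
b=eyes.capture('top');wp(b)
X=warmer2(b);F=frame(X,BY,BO)*1e3
for lo in (-90,-60,60): 
    k=F[(F[:,1]>lo)&(F[:,1]<lo+25)]; print(lo,len(k),k[:,0].min().round(1) if len(k) else '',k[:,0].max().round(1) if len(k) else '')
A,_=cloud(b); m=(A[:,2]>.083)&(A[:,2]<.096)&(abs(A[:,0]-.5441)<.09)&(abs(A[:,1]+.0266)<.09); C=A[m]
print('neck',len(C),cv2.minEnclosingCircle(C[:,:2].astype(np.float32)))
cv2.imwrite('pics/p3.png',cv2.resize(b['pixels'][130:310,150:390],(790,592))[:,:,::-1])"
```

```text
t 15.95 bay xy mm [338.1  38.2] z 154.3 yawx -93.4 tilt [0.001 0.001] F [-0.6 -0.8] 1.1 M [-0.09 -0.09  0.01] w 1.0 q [ 0.83  0.35 -0.21  0.   -1.01 -0.89]
units xyz [0.171 0.004 2.608] turn z units 0.059
warmer bay mm [-0.4  7.9] skew deg -0.08 dims 0.1603 0.1893 n 2227
-90 364 -79.4 78.1
-60 185 -79.2 79.7
60 322 -78.5 79.8
neck 1008 ((0.5365644097328186, -0.025644320994615555), 0.07037120312452316)
```

View pics/p3.png

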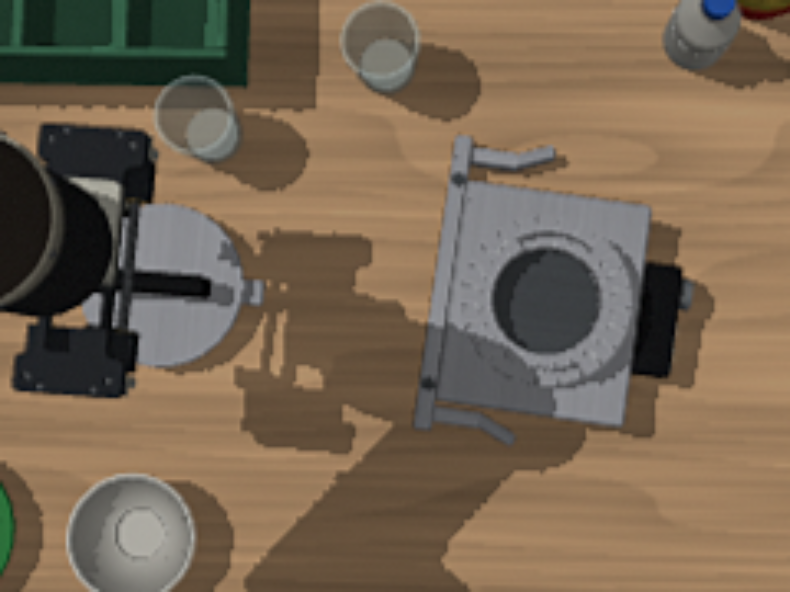

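The warmer is home: square within 0.1° and flush against the back rail at (450,290). The open gripper stands over the grey lid's bar at (165,283). I'll descend and grasp.

Call:
servo_tool(
  series=[
    [0.17, 0, 0.6, 0, 0, 0.06],
    [0, 0, 0.8, 0, 0, 0],
    [0, 0, 0.8, 0, 0, 0],
    [0, 0, 0.4, 0, 0, 0],
    [0, 0, 0, 0, 0, 0],
  ],
)

```text
time_s: 16.42
eef_pos: [0.5459, 0.2985, 0.0466]
ee_rot: [-0.68, 0.733, 0.0, -0.003]
wrist_force: [-0.5, -1.0, 0.5]
gripper_width: 1.001
gripper_force: 0.0
```

Call:
servo_tool(
  series=[
    [0, 0, 0, 0, 0, 0],
    [0, 0, 0, 0, 0, 0],
    [0, 0, 0, 0, 0, 0],
    [0, 0, 0, 0, 0, 0],
    [0, 0, 0, 0, 0, 0],
    [0, 0, 0, 0, 0, 0],
    [0, 0, 0, 0, 0, 0],
    [0, 0, 0, 0, 0, 0],
    [0, 0, 0, 0, 0, 0],
    [0, 0, 0, 0, 0, 0],
    [0, 0, 0, 0, 0, 0],
    [0, 0, 0, 0, 0, 0],
  ],
  claw=1,
  newtons=40,
)

```text
time_s: 17.42
eef_pos: [0.5473, 0.3015, 0.0504]
ee_rot: [-0.681, 0.733, 0.0, -0.0]
wrist_force: [-0.6, 0.2, 0.1]
gripper_width: 0.203
gripper_force: 40.0
```

Call:
servo_tool(
  series=[
    [0, 0, -0.5, 0, 0, 0],
    [0, 0, -0.8, 0, 0, 0],
    [0, 0, -0.8, 0, 0, 0],
    [0, 0, -0.8, 0, 0, 0],
    [0, 0, 0, 0, 0, 0],
  ],
)

```text
time_s: 17.83
eef_pos: [0.5501, 0.3033, 0.1733]
ee_rot: [-0.681, 0.732, -0.001, 0.005]
wrist_force: [1.2, 1.6, -2.6]
gripper_width: 0.204
gripper_force: 40.0
```

```bash
python3 -c "
from h import *
tb(); togo(.5366,-.0256,.160,82.9)"
```

```text
t 17.83 bay xy mm [328.1  34.8] z 173.3 yawx -94.15 tilt [0.008 0.005] F [ 1.7 -1. ] -2.6 M [ 0.27 -0.23  0.02] w 0.204 q [ 0.82  0.33 -0.2   0.   -1.04 -0.89]
units xyz [ 8.228 -0.256  0.285] turn z units 0.429
```

Call:
servo_tool(
  series=[
    [0, 0, 0, 0, 0, 0.43],
    [0.9, -0.09, 0, 0, 0, 0],
    [0.9, -0.09, 0, 0, 0, 0],
    [0.9, -0.09, 0, 0, 0, 0],
    [0.9, -0.09, 0, 0, 0, 0],
    [0.9, -0.09, 0, 0, 0, 0],
    [0.9, -0.09, 0, 0, 0, 0],
    [0.9, -0.09, 0, 0, 0, 0],
    [0.9, -0.09, 0, 0, 0, 0],
    [0.9, -0.09, 0, 0, 0, 0],
    [0, 0, 0, 0, 0, 0],
    [0, 0, 0, 0, 0, 0],
    [0, 0, 0, 0, 0, 0],
  ],
)

```text
time_s: 18.92
eef_pos: [0.5388, -0.0242, 0.1661]
ee_rot: [-0.661, 0.75, 0.0, -0.0]
wrist_force: [-0.2, 0.7, -3.3]
gripper_width: 0.202
gripper_force: 40.0
```

```bash
python3 -c "
from h import *
tb(); togo(.5359,-.0310,.145,82.9)
b=eyes.capture('scene')
cv2.imwrite('pics/p4.png',cv2.resize(b['pixels'][180:300,190:350],(790,592))[:,:,::-1])"
```

```text
t 18.92 bay xy mm [1.7 5.5] z 166.1 yawx -97.24 tilt [-0.001  0.   ] F [0.6 0.3] -3.3 M [0.06 0.07 0.03] w 0.202 q [ 0.32  0.2  -0.39 -0.   -0.98 -0.44]
units xyz [0.177 0.05  0.527] turn z units -0.021
```

View pics/p4.png

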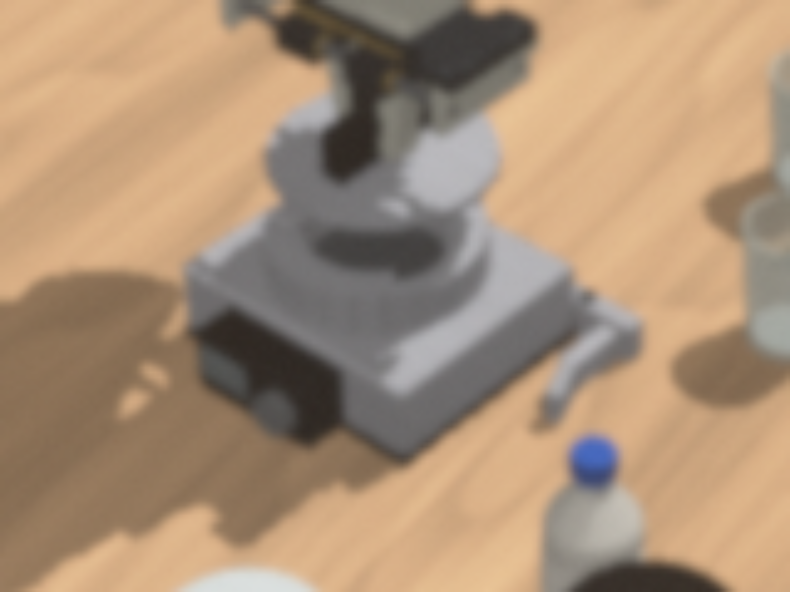

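The picture shows the lid held level over the neck, flange centred at about (385,165) above the bore at (375,250). I'll lower it.

Call:
servo_tool(
  series=[
    [0.177, 0.05, 0, 0, 0, -0.02],
    [0, 0, 0.3, 0, 0, 0],
    [0, 0, 0.3, 0, 0, 0],
    [0, 0, 0.15, 0, 0, 0],
    [0, 0, 0.08, 0, 0, 0],
    [0, 0, 0, 0, 0, 0],
  ],
)

```text
time_s: 19.47
eef_pos: [0.5359, -0.0304, 0.1327]
ee_rot: [-0.663, 0.749, 0.0, -0.001]
wrist_force: [0.0, 0.7, -2.6]
gripper_width: 0.201
gripper_force: 40.0
```

```bash
python3 -c "
from h import *
tb(); togo(.5359,-.0310,.128,82.9)"
```

```text
t 19.47 bay xy mm [-4.8  7.7] z 132.7 yawx -96.98 tilt [-0.001 -0.   ] F [0.7 0.1] -2.6 M [0.04 0.12 0.03] w 0.201 q [ 0.31  0.23 -0.44 -0.   -0.9  -0.43]
units xyz [ 0.015 -0.003  0.118] turn z units 0.018
```

Call:
servo_tool(
  series=[
    [0, 0, 0.06, 0, 0, 0],
    [0, 0, 0.05, 0, 0, 0],
    [0, 0, 0, 0, 0, 0],
  ],
)

```text
time_s: 19.72
eef_pos: [0.5363, -0.0307, 0.129]
ee_rot: [-0.662, 0.749, -0.0, 0.0]
wrist_force: [-0.1, -0.7, -3.7]
gripper_width: 0.204
gripper_force: 40.0
```

Call:
servo_tool(
  series=[
    [0, 0, 0.03, 0, 0, 0],
    [0, 0, 0, 0, 0, 0],
  ],
)

```text
time_s: 19.88
eef_pos: [0.5365, -0.0308, 0.1284]
ee_rot: [-0.662, 0.749, -0.0, 0.0]
wrist_force: [-1.2, 0.9, 1.8]
gripper_width: 0.204
gripper_force: 40.0
```

```bash
python3 -c "
from h import *
tb()"
```

```text
t 19.88 bay xy mm [-5.1  7. ] z 128.4 yawx -97.02 tilt [0.001 0.   ] F [0.7 1.3] 1.8 M [0.1  0.63 0.04] w 0.204 q [ 0.31  0.24 -0.44  0.   -0.89 -0.43]
```

Call:
servo_tool(
  series=[
    [0, 0, 0, 0, 0, 0],
    [0, 0, 0, 0, 0, 0],
    [0, 0, 0, 0, 0, 0],
    [0, 0, 0, 0, 0, 0],
    [0, 0, 0, 0, 0, 0],
    [0, 0, 0, 0, 0, 0],
    [0, 0, -0.5, 0, 0, 0],
    [0, 0, -0.9, 0, 0, 0],
    [-0.95, 0, 0, 0, 0, 0],
    [-0.95, 0, 0, 0, 0, 0],
    [-0.95, 0, 0, 0, 0, 0],
    [-0.95, 0, 0, 0, 0, 0],
    [-0.95, 0, 0, 0, 0, 0],
    [-0.95, 0, 0, 0, 0, 0],
    [-0.95, 0, 0, 0, 0, 0],
    [0, 0, 0, 0, 0, 0],
  ],
  claw=-1,
)

```text
time_s: 21.22
eef_pos: [0.5698, 0.2389, 0.1833]
ee_rot: [-0.664, 0.748, -0.0, 0.001]
wrist_force: [1.0, 0.2, 0.2]
gripper_width: 1.005
gripper_force: 0.0
```

```bash
python3 -c "
from h import *
tb()
b=eyes.capture('top')
A,_=cloud(b); N=(abs(A[:,0]-.5366)<.09)&(abs(A[:,1]+.0256)<.09)
C=A[N&(A[:,2]>.099)&(A[:,2]<.116)]; H=A[N&(A[:,2]>.135)&(A[:,2]<.152)]
print('flange',len(C),np.median(C[:,2]),rect(C),'bar',len(H),np.median(H[:,2]),rect(H))
print([(d['centre'],d['score'],world(b,*d['centre'],.108).round(3)) for d in nets.mark_of('lid_tab',b)])
cv2.imwrite('pics/p5.png',cv2.resize(b['pixels'][150:300,220:420],(790,592))[:,:,::-1])"
```

```text
t 21.22 bay xy mm [266.7   7.4] z 183.3 yawx -96.81 tilt [0.001 0.001] F [ 0.3 -1. ] 0.2 M [-0.04 -0.01 -0.02] w 1.005 q [ 0.71  0.31 -0.2   0.   -1.06 -0.83]
flange 2061 0.1083238117863959 [ 5.37200e-01 -2.49000e-02  1.42500e-01  1.42400e-01  3.95345e+01] bar 240 0.14373742621881522 [ 5.37400e-01 -2.51000e-02  8.94000e-02  1.80000e-02  8.31902e+01]
[([343.2, 220.9], 0.82, array([ 0.535, -0.098,  0.108]))]
```

View pics/p5.png

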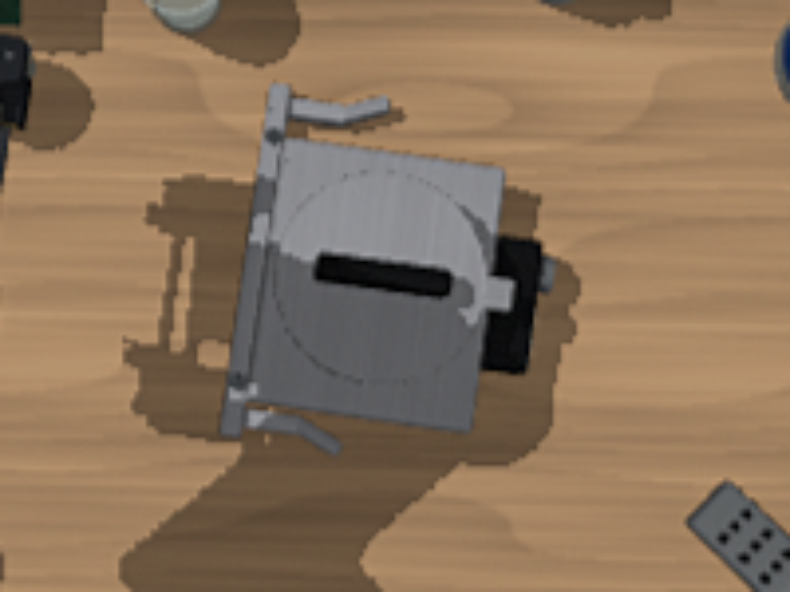

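The lid rests on the neck: flange height 108 mm (78 + 30), centred, with its tab at (497,292) over the console. I'll go back to its bar centre.

Call:
servo_tool(
  series=[
    [0.95, 0, 0, 0, 0, 0],
    [0.95, 0, 0, 0, 0, 0],
    [0.95, 0, 0, 0, 0, 0],
    [0.95, 0, 0, 0, 0, 0],
    [0.95, 0, 0, 0, 0, 0],
    [0.95, 0, 0, 0, 0, 0],
    [0.8, 0, 0, 0, 0, 0],
    [0, 0, 0, 0, 0, 0],
    [0, 0, 0, 0, 0, 0],
  ],
)

```text
time_s: 22.07
eef_pos: [0.536, -0.0275, 0.184]
ee_rot: [-0.661, 0.751, -0.0, 0.0]
wrist_force: [0.0, 0.4, -0.5]
gripper_width: 0.997
gripper_force: 0.0
```

```bash
python3 -c "
from h import *
tb(); togo(.5373,-.0250,.129,83.1)"
```

```text
t 22.07 bay xy mm [-1.9  7.9] z 184.0 yawx -97.28 tilt [0. 0.] F [0.4 0. ] -0.5 M [0.12 0.07 0.  ] w 0.997 q [ 0.31  0.18 -0.37 -0.   -1.02 -0.44]
units xyz [-0.065 -0.023  1.376] turn z units -0.055
```

Call:
servo_tool(
  series=[
    [-0.065, -0.02, 0.5, 0, 0, -0.055],
    [0, 0, 0.5, 0, 0, 0],
    [0, 0, 0.376, 0, 0, 0],
    [0, 0, 0, 0, 0, 0],
    [0, 0, 0, 0, 0, 0],
  ],
)

```text
time_s: 22.48
eef_pos: [0.5377, -0.0222, 0.1284]
ee_rot: [-0.665, 0.747, 0.0, -0.001]
wrist_force: [-0.0, -1.0, 0.9]
gripper_width: 1.002
gripper_force: 0.0
```

Call:
servo_tool(
  series=[
    [0, 0, 0, 0, 0, 0],
    [0, 0, 0, 0, 0, 0],
    [0, 0, 0, 0, 0, 0],
    [0, 0, 0, 0, 0, 0],
    [0, 0, 0, 0, 0, 0],
    [0, 0, 0, 0, 0, 0],
    [0, 0, 0, 0, 0, 0],
    [0, 0, 0, 0, 0, 0],
    [0, 0, 0, 0, 0, 0],
    [0, 0, 0, 0, 0, 0],
    [0, 0, 0, 0, 0, 0],
  ],
  claw=1,
  newtons=30,
)

```text
time_s: 23.4
eef_pos: [0.5381, -0.0223, 0.1287]
ee_rot: [-0.665, 0.747, 0.0, -0.0]
wrist_force: [-0.3, 0.8, 0.1]
gripper_width: 0.227
gripper_force: 0.0
```

Call:
servo_tool(
  series=[
    [0, 0, 0, 0, 0, -0.4],
    [0, 0, 0, 0, 0, -0.8],
    [0, 0, 0, 0, 0, -0.8],
    [0, 0, 0, 0, 0, -0.8],
    [0, 0, 0, 0, 0, 0],
  ],
)

```text
time_s: 23.82
eef_pos: [0.5377, -0.0227, 0.1287]
ee_rot: [0.782, -0.624, -0.0, 0.0]
wrist_force: [-1.8, -0.8, 1.4]
gripper_width: 0.202
gripper_force: 30.0
```

```bash
python3 -c "
from h import *
tb()"
```

```text
t 23.82 bay xy mm [3.1 6.8] z 128.7 yawx -77.16 tilt [-0.001 -0.001] F [-1.1  1.7] 1.4 M [-0.24  0.65  0.14] w 0.202 q [ 0.32  0.24 -0.44  0.   -0.89 -0.1 ]
```

Call:
servo_tool(
  series=[
    [0, 0.006, 0, 0, 0, -0.85],
    [0, 0.006, 0, 0, 0, -0.85],
    [0, 0.006, 0, 0, 0, -0.85],
    [0, 0.006, 0, 0, 0, -0.85],
    [0, 0.006, 0, 0, 0, -0.85],
    [0, 0.006, 0, 0, 0, -0.85],
    [0, 0.006, 0, 0, 0, -0.85],
    [0, 0.006, 0, 0, 0, -0.85],
    [0, 0.006, 0, 0, 0, -0.85],
    [0, 0.006, 0, 0, 0, -0.85],
    [0, 0.006, 0, 0, 0, -0.85],
    [0, 0, 0, 0, 0, 0],
  ],
)

```text
time_s: 24.82
eef_pos: [0.5346, -0.0258, 0.1287]
ee_rot: [0.994, -0.113, -0.002, 0.001]
wrist_force: [-4.6, -7.6, 4.8]
gripper_width: 0.204
gripper_force: 30.0
```

Call:
servo_tool(
  series=[
    [0, 0.006, 0.03, 0, 0, -0.4],
    [0, 0, 0.03, 0, 0, 0],
  ],
)

```text
time_s: 24.98
eef_pos: [0.5351, -0.0258, 0.1283]
ee_rot: [0.996, -0.091, -0.001, 0.001]
wrist_force: [-14.8, -3.6, 33.5]
gripper_width: 0.205
gripper_force: 30.6
```

```bash
python3 -c "
from h import *
tb()"
```

```text
t 24.98 bay xy mm [-0.4  9. ] z 128.3 yawx -10.46 tilt [-0.002 -0.002] F [-5.4 14.3] 33.5 M [-1.5   5.7  -0.69] w 0.205 q [ 0.32  0.24 -0.45  0.   -0.89  1.07]
```

Call:
servo_tool(
  series=[
    [0, 0, -0.025, 0, 0, 0],
    [0, 0, 0, 0, 0, -0.5],
    [0, 0, 0, 0, 0, -0.5],
    [0, 0, 0, 0, 0, 0],
  ],
)

```text
time_s: 25.32
eef_pos: [0.535, -0.0265, 0.1285]
ee_rot: [1.0, -0.031, -0.001, 0.002]
wrist_force: [-5.9, -9.6, 14.4]
gripper_width: 0.207
gripper_force: 30.2
```

```bash
python3 -c "
from h import *
tb()"
```

```text
t 25.32 bay xy mm [-1.  9.] z 128.5 yawx -3.54 tilt [-0.002 -0.003] F [-10.3   4.7] 14.4 M [-3.94  2.5  -0.53] w 0.207 q [ 0.32  0.24 -0.45  0.   -0.89  1.19]
```

Call:
servo_tool(
  series=[
    [-0.01, 0.015, 0, 0, 0, -0.3],
    [0, 0, 0, 0, 0, -0.3],
    [0, 0, 0, 0, 0, 0],
  ],
)

```text
time_s: 25.57
eef_pos: [0.5347, -0.0268, 0.1285]
ee_rot: [1.0, 0.004, -0.001, 0.001]
wrist_force: [-5.5, -8.2, 12.7]
gripper_width: 0.205
gripper_force: 30.4
```

Call:
servo_tool(
  series=[
    [0, 0.005, 0, 0, 0, -0.3],
    [0, 0.005, 0, 0, 0, -0.3],
    [0, 0, 0, 0, 0, 0],
  ],
)

```text
time_s: 25.82
eef_pos: [0.5347, -0.027, 0.1285]
ee_rot: [0.999, 0.04, -0.001, 0.001]
wrist_force: [-5.2, -7.3, 14.0]
gripper_width: 0.208
gripper_force: 30.3
```

Call:
servo_tool(
  series=[
    [0, 0, 0, 0, 0, -0.3],
    [0, 0, 0, 0, 0, 0],
  ],
)

```text
time_s: 25.98
eef_pos: [0.5347, -0.027, 0.1285]
ee_rot: [0.998, 0.058, -0.001, 0.001]
wrist_force: [-5.9, -7.4, 13.9]
gripper_width: 0.209
gripper_force: 30.2
```

```bash
python3 -c "
from h import *
tb()"
```

```text
t 25.98 bay xy mm [-1.6  9.3] z 128.5 yawx 6.68 tilt [-0.002 -0.002] F [-8.1  5. ] 13.9 M [-3.09  2.4  -0.51] w 0.209 q [ 0.32  0.23 -0.45  0.   -0.89  1.37]
```

Call:
servo_tool(
  series=[
    [0, 0, 0, 0, 0, -0.3],
    [0, 0, 0, 0, 0, 0],
  ],
)

```text
time_s: 26.15
eef_pos: [0.5348, -0.027, 0.1284]
ee_rot: [0.997, 0.076, -0.001, 0.001]
wrist_force: [-5.8, -8.5, 13.7]
gripper_width: 0.203
gripper_force: 30.4
```

Call:
servo_tool(
  series=[
    [0, 0, 0, 0, 0, -0.3],
    [0, 0, 0, 0, 0, 0],
  ],
)

```text
time_s: 26.32
eef_pos: [0.5349, -0.0271, 0.1284]
ee_rot: [0.996, 0.094, -0.001, 0.001]
wrist_force: [-3.8, -8.1, 12.0]
gripper_width: 0.21
gripper_force: 30.5
```

Call:
servo_tool(
  series=[
    [0, 0, 0, 0, 0, -0.3],
    [0, 0, 0, 0, 0, 0],
  ],
)

```text
time_s: 26.48
eef_pos: [0.5349, -0.0273, 0.1283]
ee_rot: [0.994, 0.112, -0.001, 0.001]
wrist_force: [-4.0, -9.9, 11.2]
gripper_width: 0.207
gripper_force: 30.4
```

Call:
servo_tool(
  series=[
    [0, 0.01, 0, 0, 0, -0.3],
    [0, 0, 0, 0, 0, 0],
  ],
)

```text
time_s: 26.65
eef_pos: [0.5349, -0.0278, 0.128]
ee_rot: [0.992, 0.13, -0.001, 0.001]
wrist_force: [-2.8, -11.3, 7.7]
gripper_width: 0.21
gripper_force: 30.0
```

Call:
servo_tool(
  series=[
    [0, 0, 0, 0, 0, -0.3],
    [0, 0, 0, 0, 0, 0],
  ],
)

```text
time_s: 26.82
eef_pos: [0.5345, -0.0276, 0.1275]
ee_rot: [0.989, 0.148, -0.002, 0.001]
wrist_force: [-2.8, -8.9, 4.9]
gripper_width: 0.21
gripper_force: 29.7
```

Call:
servo_tool(
  series=[
    [0, 0, 0, 0, 0, -0.3],
    [0, 0, 0, 0, 0, 0],
  ],
)

```text
time_s: 26.98
eef_pos: [0.5337, -0.0269, 0.1266]
ee_rot: [0.986, 0.165, -0.002, 0.0]
wrist_force: [-3.3, -3.2, -0.2]
gripper_width: 0.205
gripper_force: 29.8
```

The lid is giving way downwards at about 116°, so I'll follow it with a light press.

Call:
servo_tool(
  series=[
    [0, 0, 0.05, 0, 0, -0.1],
    [0, 0, 0.05, 0, 0, 0],
    [0, 0, 0, 0, 0, 0],
  ],
)

```text
time_s: 27.23
eef_pos: [0.5334, -0.0267, 0.1221]
ee_rot: [0.985, 0.17, -0.003, 0.0]
wrist_force: [-2.2, -4.1, -1.4]
gripper_width: 0.202
gripper_force: 29.8
```

```bash
python3 -c "
from h import *
tb()"
```

```text
t 27.23 bay xy mm [-1.5 10.6] z 122.1 yawx 19.63 tilt [-0.005 -0.002] F [-4.3  1.7] -1.4 M [-1.78  1.52 -0.05] w 0.202 q [ 0.32  0.24 -0.45 -0.   -0.88  1.6 ]
```

It's going in freely. Another 4 mm to the seat.

Call:
servo_tool(
  series=[
    [0, 0, 0.05, 0, 0, 0],
    [0, 0, 0.03, 0, 0, 0],
    [0, 0, 0, 0, 0, 0],
  ],
)

```text
time_s: 27.48
eef_pos: [0.5335, -0.0271, 0.1195]
ee_rot: [0.985, 0.17, -0.002, 0.001]
wrist_force: [-5.0, -5.4, 2.7]
gripper_width: 0.202
gripper_force: 30.0
```

Call:
servo_tool(
  series=[
    [0, 0, 0.02, 0, 0, 0],
    [0, 0, 0.02, 0, 0, 0],
    [0, 0, 0, 0, 0, 0],
  ],
)

```text
time_s: 27.73
eef_pos: [0.5333, -0.0273, 0.1185]
ee_rot: [0.985, 0.171, -0.003, 0.001]
wrist_force: [-8.2, -6.2, 8.9]
gripper_width: 0.204
gripper_force: 30.0
```

```bash
python3 -c "
from h import *
tb()"
```

```text
t 27.73 bay xy mm [-2.  10.7] z 118.5 yawx 19.63 tilt [-0.005 -0.002] F [-7.2  7.3] 8.9 M [-2.33  2.9  -0.12] w 0.204 q [ 0.32  0.25 -0.46  0.   -0.87  1.6 ]
```

It has dropped the full 10 mm (128.5 → 118.5). I'll let go, back off and check.

Call:
servo_tool(
  series=[
    [0, 0, 0, 0, 0, 0],
    [0, 0, 0, 0, 0, 0],
    [0, 0, 0, 0, 0, 0],
    [0, 0, 0, 0, 0, 0],
    [0, 0, 0, 0, 0, 0],
    [0, 0, 0, 0, 0, 0],
    [0, 0, -0.4, 0, 0, 0],
    [0, 0, -0.8, 0, 0, 0],
    [0, 0, -0.8, 0, 0, 0],
    [0.3, -0.9, 0, 0, 0, 0],
    [0.3, -0.9, 0, 0, 0, 0],
    [0.3, -0.9, 0, 0, 0, 0],
    [0.3, -0.9, 0, 0, 0, 0],
    [0.3, -0.9, 0, 0, 0, 0],
    [0.3, -0.9, 0, 0, 0, 0],
    [0.3, -0.9, 0, 0, 0, 0],
    [0, 0, 0, 0, 0, 0],
  ],
  claw=-1,
)

```text
time_s: 29.15
eef_pos: [0.5293, 0.2456, 0.1983]
ee_rot: [0.985, 0.174, 0.001, -0.0]
wrist_force: [0.7, -1.1, 0.6]
gripper_width: 1.0
gripper_force: 0.0
```

```bash
python3 -c "
from h import *
tb()
b=eyes.capture('top')
A,_=cloud(b); N=(abs(A[:,0]-.5366)<.09)&(abs(A[:,1]+.0256)<.09)
C=A[N&(A[:,2]>.089)&(A[:,2]<.112)]; H=A[N&(A[:,2]>.125)&(A[:,2]<.15)]
print('flange',len(C),np.percentile(C[:,2],[5,50,95]),rect(C),'bar',len(H),np.median(H[:,2]),rect(H)); wp(b)
X=warmer2(b);F=frame(X,BY,BO)*1e3
for lo in (-90,-60,60): 
    k=F[(F[:,1]>lo)&(F[:,1]<lo+25)]; print(lo,len(k),k[:,0].min().round(1),k[:,0].max().round(1))
cv2.imwrite('pics/p6.png',cv2.resize(b['pixels'][130:310,180:420],(790,592))[:,:,::-1])"
```

```text
t 29.15 bay xy mm [268.3  48.3] z 198.3 yawx 20.09 tilt [0.001 0.001] F [-1.  -0.9] 0.6 M [-0.23 -0.01 -0.  ] w 1.0 q [ 0.77  0.24 -0.26  0.   -1.07  1.15]
flange 2022 [0.09505689 0.09837747 0.10185333] [ 5.37300e-01 -2.40000e-02  1.41800e-01  1.42200e-01  6.29146e+01] bar 239 0.13393830247753763 [ 5.37600e-01 -2.39000e-02  8.99000e-02  1.80000e-02  1.88581e+01]
warmer bay mm [-0.8  7.9] skew deg 0.01 dims 0.1615 0.1897 n 1359
-90 310 -79.7 79.3
-60 146 -78.6 79.3
60 311 -79.6 79.9
```

View pics/p6.png

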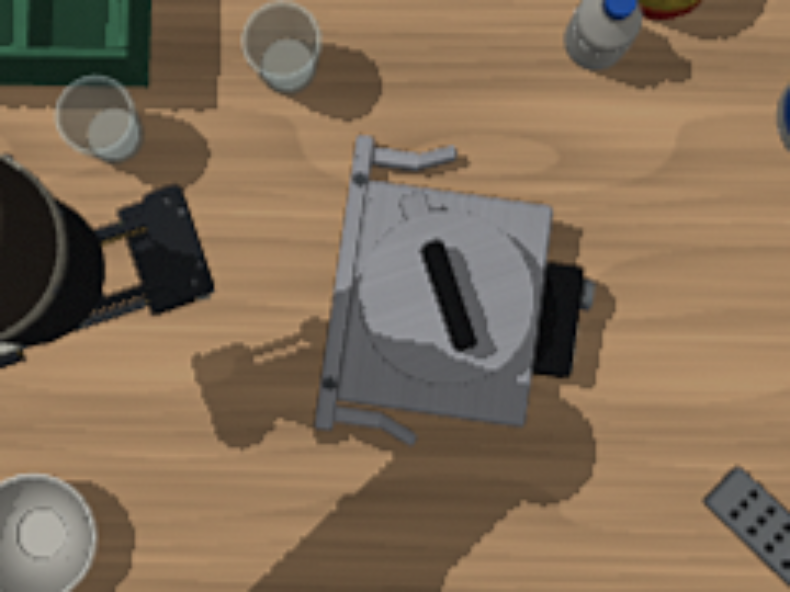

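The picture shows the lid seated: its flange is at 98 mm (68 + 30) and its bar at (450,295), turned about 116°. The warmer is square at the rail (350,290), and nothing else has been disturbed.

```bash
python3 -c "
from bench import ctrl
print(ctrl.job_done())"
```

```text
the job is handed in; nothing more can be done
None
```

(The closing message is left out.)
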